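Restock the roller rack in the perfume workshop

TASK

Restock the roller rack from the round wooden board: stand each closed product from the board upright on the rollers at the loading end of the lane that already holds its kind, and let it roll forward until it rests against the one in front. What stands on the dark tray is set aside for a customer and stays there; the jar without a lid and the beaker stay on the board, and nothing else in the rack or around it may be disturbed.

Things in the scene. Friction and masses are not known exactly. Their poses are not given: they have to be found in the camera images.
- rack: plywood rack, three roller lanes side by side, loaded from the robot's left, feeding to the right. Fixed, turned up to 0.35 rad either way. Origin on the table under the middle of the loading end; x along the lanes to the front stops, z up. Lane centre lines at y = -68, 0, +68; which product has which lane varies. Low cheeks at y = -111 and +111, 10 thick, 56 high
- rack_mouth (a point): middle of the loading end, level with the roller tops there: 70 above the table; axes as the rack's. Roller tops slope down 5 degrees towards x. Rollers 12 across, 13.5 apart: a thing let go upright on them rolls forward by itself, home in about 3 s. Side rails stand 4 above the rollers, 2.5 thick; the channel between them is 50 wide for jars and tins, 38 for bottles
- rack_shelf (a point): middle of the lower rear edge of the fixed tester shelf above the lanes: 22 ahead of the loading end, 200 above the table. It covers all lanes on to 96, is 10 thick, with testers to 300; uprights at y = -111 and +111, 62 to 96 ahead. Load with the tool leaning back 30 to 40 degrees, fingers forward and down, setting the thing on the rollers about 26 in from the end
- rack_stop (a point): middle of the front end of the lanes: inner face of the clear stop plates, 149 ahead of the loading end, level with the roller tops there (57 above the table); the plates reach about 20 higher
- board: round light wooden board, 244 across, 18 thick, flat, fixed; origin under its centre on the table. The new stock stands on it
- tray: flat dark wooden tray, 140 x 86 (along its x, y), 18 thick, fixed; origin under its centre on the table. What stands on it is set aside
- tray_spot (a point): place on top of the dark tray where the one product set aside stands (within 10)
- rack_jar_mid (a point): amber jar with black lid. It stands in the rack at the front stop of its lane and shows which lane takes its kind. Sizes as the other jar. Its point lies at the centre, half-way up, on its upright axis. 
- rack_bottle_mid (a point): amber dropper bottle. It stands in the rack at the front stop of its lane and shows which lane takes its kind. Sizes as the other bottle. Its point lies at the centre, half-way up, on its upright axis. 
- rack_tin_mid (a point): aluminium tin. It stands in the rack at the front stop of its lane and shows which lane takes its kind. Sizes as the other tin. Its point lies at the centre, half-way up, on its upright axis. 
- stock_jar_mid (a point): closed amber jar with black lid, a plain cylinder 42 across, 50 high, about 90 g. It stands on the round board (new stock) or on the dark tray (set aside). Its point lies at the centre, half-way up, on its upright axis. 
- stock_bottle_mid (a point): amber dropper bottle, 88 high, about 55 g: glass body 30 across up to 46 high, black collar 20 across up to 68, rubber bulb on top. Grip the glass body. It stands on the round board (new stock) or on the dark tray (set aside). Its point lies at the centre, half-way up, on its upright axis. 
- stock_tin_mid (a point): round aluminium screw-lid tin, a plain cylinder 42 across, 34 high, about 60 g. It stands on the round board (new stock) or on the dark tray (set aside). Its point lies at the centre, half-way up, on its upright axis. 
- open_jar_mid (a point): amber jar without a lid on the board, open at the top, 42 across, 42 high. Its point lies at the centre, half-way up, on its upright axis. 
- beaker_mid (a point): small clear glass beaker amid the stock on the board, 36 across at the rim, 42 high. Its point lies at the centre, half-way up, on its upright axis. 
- spray_bottle: bystander on the dark tray: flat clear glass spray bottle 28 x 44, 80 high with its gold cap; origin under its centre
- gold_cap: bystander: gold cap 21 across, 28 high; origin under its centre
- beaker2: bystander: clear glass beaker 48 across, 55 high; origin under its centre
- spatula_cup: bystander: glass cup 60 across, 80 high, with white spatulas up to 155 high spreading to 90 across; origin under its centre

How it is judged:
At the end, for the whole second after the job is handed in: Each closed product that stood on the board is upright and still in the rack right behind its own kind (gap under 8 mm); the rack's own three are still at their stops (8 mm); the product on the dark tray, the open jar and the beaker stand where they were (30 mm) (((horizontal distance between stock_jar_mid and rack_jar_mid below 0.05 m and x of stock_jar_mid in the frame of rack between 0.069 and 0.097 m and z of stock_jar_mid in the frame of rack above 0.0796 m and angle between stock_jar_mid's own z axis and vertical below 0.2 rad and linear speed of stock_jar below 0.02 m/s) or (horizontal distance between stock_jar_mid and tray_spot below 0.045 m and distance of stock_jar_mid from where it was at the start of the episode below 0.03 m and angle between stock_jar_mid's own z axis and vertical below 0.2 rad)) and ((horizontal distance between stock_bottle_mid and rack_bottle_mid below 0.038 m and x of stock_bottle_mid in the frame of rack between 0.087 and 0.115 m and z of stock_bottle_mid in the frame of rack above 0.097 m and angle between stock_bottle_mid's own z axis and vertical below 0.2 rad and linear speed of stock_bottle below 0.02 m/s) or (horizontal distance between stock_bottle_mid and tray_spot below 0.045 m and distance of stock_bottle_mid from where it was at the start of the episode below 0.03 m and angle between stock_bottle_mid's own z axis and vertical below 0.2 rad)) and ((horizontal distance between stock_tin_mid and rack_tin_mid below 0.05 m and x of stock_tin_mid in the frame of rack between 0.069 and 0.097 m and z of stock_tin_mid in the frame of rack above 0.0716 m and angle between stock_tin_mid's own z axis and vertical below 0.2 rad and linear speed of stock_tin below 0.02 m/s) or (horizontal distance between stock_tin_mid and tray_spot below 0.045 m and distance of stock_tin_mid from where it was at the start of the episode below 0.03 m and angle between stock_tin_mid's own z axis and vertical below 0.2 rad)) and distance of each of rack_jar_mid, rack_bottle_mid, rack_tin_mid from where it was at the start of the episode below 0.008 m and angle between each of rack_jar_mid, rack_bottle_mid, rack_tin_mid, open_jar_mid, beaker_mid's own z axis and vertical below 0.2 rad and distance of each of open_jar_mid, beaker_mid from where it was at the start of the episode below 0.03 m); the robot touches nothing.
It fails at once if the spray bottle, the gold cap, the second beaker or the spatula cup is pushed more than 30 mm or knocked over (distance of any of spray_bottle, gold_cap, beaker2, spatula_cup from where it was at the start of the episode above 0.03 m or angle between any of spray_bottle, gold_cap, beaker2, spatula_cup's own z axis and vertical above 0.4 rad).
It fails at once if the open jar or the beaker on the board is lifted or pushed more than 40 mm, or knocked over (distance of any of open_jar_mid, beaker_mid from where it was at the start of the episode above 0.04 m or angle between any of open_jar_mid, beaker_mid's own z axis and vertical above 0.5 rad).
It fails at once if something that stood in the rack is knocked over or taken out (distance of any of rack_jar_mid, rack_bottle_mid, rack_tin_mid from where it was at the start of the episode above 0.04 m or angle between any of rack_jar_mid, rack_bottle_mid, rack_tin_mid's own z axis and vertical above 0.6 rad).
It fails at once if the product on the dark tray is lifted off it ((horizontal distance between stock_jar_mid and tray_spot below 0.05 m and height (world z) of stock_jar_mid between 0.058 and 0.103 m) or (horizontal distance between stock_bottle_mid and tray_spot below 0.05 m and height (world z) of stock_bottle_mid between 0.077 and 0.122 m) or (horizontal distance between stock_tin_mid and tray_spot below 0.05 m and height (world z) of stock_tin_mid between 0.05 and 0.095 m)).
It fails at once if a jar, bottle or tin falls over (angle between any of stock_jar_mid, stock_bottle_mid, stock_tin_mid's own z axis and vertical above 0.9 rad).
It also fails if it takes over 58 s, if anything falls off the work surface, if the arm or the gripper's body presses on something with over 40 N, if the wrist force passes 120 N, or if a joint passes its speed limit or range.

ROBOT

A 6-joint arm with a two-finger parallel gripper is mounted at the origin on the work surface. World frame = base frame: x ahead of the robot, y to its left, z up, the work surface at z = 0. Lengths are in m, angles in rad, forces in N, time in s.
With the tool pointing down it reaches from about 0.325 to 0.775 m from the base axis. Payload 5.5 kg.
Tool frame: the origin (TCP) lies at the very end of the fingers, on their centre line; the grasp point (between the pads) lies 19 mm behind it (tcp_to_grasp is the z of the grasp point in the tool frame, in m); z points along the fingers, y is the line along which they close (so a half turn about z gives the same grasp; the last joint's range is limited). The gripper opens to 85 mm and grips with 20 to 120 N. Pads are 22 mm wide; open, the fingers measure 114 mm over their backs; the gripper's body (76 mm by 85 mm) begins 54 mm behind the grasp point. The pads swing forward as they close: fully open they stand 13 mm farther back than shut.
Start: joints at [-1.295, 0.091, 1.231, -0, 1.82, -0.057], TCP at [0.196, -0.567, 0.231] pointing down, gripper open.
Joint ranges: [-2.87, 2.87], [-0.86, 2.18], [0.17, 2.46], [-1.51, 4.65], [0.06, 2.69], [-2.65, 2.65]. Speed limits (rad/s): [2.57, 2.57, 3.01, 3.14, 3.14, 3.14].

INTERFACE

Orientations are given as a 3x3 rotation matrix whose columns are the frame's x, y, z axes.
In Python, from cell import movep, move_l, move_joints, move_gripper, hold, ik, snapshot, calibration, IKError, hand_in, spot_in, get_time_s, get_joint_positions, get_qvel, get_joint_efforts, get_eef_pos, get_ee_rot, get_force, get_moment, get_grip_width, get_gripper_force, tcp_to_grasp gives the robot as it stands. The module is installed in compiled form; this text tells all that it offers. Calls block until the motion is done:
- movep(position, orientation): joint-space move of the TCP to a pose.
- move_l(position, rotation=None, feed=0.15, contact_N=None): straight line of the TCP; rotation=None keeps the orientation; feed is the mean speed in m/s. With contact_N (N) it stops when the force on the tool has changed by that much, and returns True; else False.
- move_joints(angles): joint-space move.
- move_gripper(opening, squeeze=None): finger opening in m; squeeze is the grip in N (None keeps the last); returns when the fingers have stopped.
- hold(seconds).
- ik(position, orientation): joint angles nearest the present ones, or None.
- snapshot(name): name is "scene" or "side" or "wrist"; returns the picture (400x640x3 uint8, red, green, blue); there is no depth.
- calibration(name): a dict with "fov_y" (degrees; the focal length in pixels is half the picture's height over the tangent of half this angle, whatever the lens; pixels are square), "cx", "cy" (the principal point, pixels), "R" (3x3) and "t" (3): a world point X has camera coordinates R X + t. Camera axes: x right, y down, z forward; pixel columns grow to the right and rows downward; lengths in m; the calibration is good to about 2 mm. A picture is of the moment at which its call begins: read the wrist's pose just before it. calibration takes no time and is no camera call; for the wrist camera it gives the pose at the moment of the call.
A pose or a line that the arm cannot do raises IKError and nothing moves.
- hand_in(): hands the job in; it is judged then, once.
Trained networks look in the newest picture that a camera, given by its name, has taken for a name from the list of things; names that differ only in an ending like _2 or _b are one class to them, and where a whole thing is asked for, a point or a joint stands for the part that bears it (a point fixed in the world has none). Each returns a list of dicts, best first, with "confidence" (0 to 1); they miss things now and then, are a little off and sometimes report something else, mostly with a low value. They report only what shows in the picture. A call takes as long as a camera call.
- spot_in(name, camera): "at" ([column, row] as shares, 0 to 1, of the picture: columns of its width, rows of its height, amid what is visible of it).
Readings, each from a call of its own:
- get_time_s(): time.
- get_joint_positions(): joint angles.
- get_qvel(): joint speeds.
- get_joint_efforts(): joint torques, N m.
- get_eef_pos(): TCP position.
- get_ee_rot(): TCP orientation.
- get_force(): force on the tool from outside, world axes, zero at the start.
- get_moment(): the same for the moment, N m.
- get_grip_width(): finger opening in m.
- get_gripper_force(): force on a finger pad.
Only numpy, scipy, OpenCV 4.12 (cv2) and the standard library are available. Lean on these libraries where they do the work, as an engineer would, in place of code of your own. Each camera call takes 0.05 s, during which the arm holds its last target. There are 200 camera calls.

## Working session

There is one attempt and no reset: what is moved stays moved. The work goes in short steps, each a Python script; the robot and the scene stay as the last script left them, time stands still between calls to the robot, and variables do not carry over. Pictures are saved under pics/ and viewed, at most 10 in all, crops included, and the job is handed in when it is done.

```bash
mkdir -p pics; ls; cat > h.py <<'E'
import numpy as np, cv2
from cell import *
def P(c):
    k=calibration(c); f=200/np.tan(np.radians(k["fov_y"]/2)); return np.array([[f,0,k["cx"]],[0,f,k["cy"]],[0,0,1]]),np.array(k["R"]),np.array(k["t"])
def ray(c,uv,cal=None):
    K,R,t=cal or P(c); d=R.T@np.linalg.inv(K)@np.array([uv[0],uv[1],1]); return -R.T@t,d/np.linalg.norm(d)
def atz(c,uv,z,cal=None):
    o,d=ray(c,uv,cal); return o+d*(z-o[2])/d[2]
def tri(rays):
    A=0;b=0
    for o,d in rays:
        M=np.eye(3)-np.outer(d,d); A=A+M; b=b+M@o
    return np.linalg.solve(A,b)
def proj(c,X,cal=None):
    K,R,t=cal or P(c); p=K@(R@np.asarray(X)+t); return p[:2]/p[2]
E
python3 - <<'E'
from h import *
for c in ["scene","side"]:
    im=snapshot(c); cv2.imwrite(f"pics/{c}0.png",im[:,:,::-1])
    K,R,t=P(c); print(c,K[0,0],"pos",-R.T@t,"fwd",R[2])
for n in ["rack_mouth","rack_shelf","rack_stop","board","tray","tray_spot","rack_jar_mid","rack_bottle_mid","rack_tin_mid","stock_jar_mid","stock_bottle_mid","stock_tin_mid","open_jar_mid","beaker_mid","spray_bottle","gold_cap","beaker2","spatula_cup"]:
    for c in ["scene","side"]:
        print(n,c,[(round(d["at"][0]*640),round(d["at"][1]*400),round(d["confidence"],2)) for d in spot_in(n,c)[:3]])
print(get_time_s(),tcp_to_grasp)
E
```

```text
pics
scene 397.5822382537169 pos [ 1.05873295 -0.55860146  1.05543075] fwd [-0.4440263   0.45983586 -0.76901992]
side 393.38834015097785 pos [0.0555243  0.78747927 0.64419897] fwd [ 0.43746082 -0.75757169 -0.48447205]
rack_mouth scene [(292, 244, 0.77)]
rack_mouth side [(330, 159, 0.97)]
rack_shelf scene []
rack_shelf side [(329, 161, 0.88)]
rack_stop scene [(290, 242, 0.83)]
rack_stop side [(334, 158, 0.91), (235, 355, 0.68)]
board scene [(352, 194, 0.61)]
board side [(275, 292, 0.68)]
tray scene [(383, 161, 0.75), (351, 248, 0.49), (365, 180, 0.47)]
tray side [(235, 362, 0.8)]
tray_spot scene [(383, 159, 0.63)]
tray_spot side [(231, 359, 0.87), (242, 344, 0.49)]
rack_jar_mid scene [(271, 267, 0.54), (338, 192, 0.27)]
rack_jar_mid side [(339, 182, 0.66)]
rack_bottle_mid scene [(288, 284, 0.52)]
rack_bottle_mid side [(318, 172, 0.73), (212, 335, 0.23)]
rack_tin_mid scene [(257, 258, 0.46)]
rack_tin_mid side []
stock_jar_mid scene [(365, 195, 0.63), (286, 284, 0.44)]
stock_jar_mid side [(258, 262, 0.76)]
stock_bottle_mid scene [(377, 145, 0.51)]
stock_bottle_mid side [(242, 346, 0.8)]
stock_tin_mid scene [(335, 193, 0.66)]
stock_tin_mid side [(294, 266, 0.81), (276, 295, 0.38)]
open_jar_mid scene [(292, 244, 0.7), (197, 296, 0.52), (342, 180, 0.42)]
open_jar_mid side [(297, 282, 0.68), (338, 183, 0.16)]
beaker_mid scene [(366, 179, 0.59)]
beaker_mid side [(266, 283, 0.88)]
spray_bottle scene [(394, 155, 0.47)]
spray_bottle side [(212, 335, 0.73), (317, 171, 0.55)]
gold_cap scene [(350, 250, 0.43)]
gold_cap side [(273, 227, 0.55)]
beaker2 scene [(334, 157, 0.49)]
beaker2 side [(320, 320, 0.88), (277, 293, 0.56), (353, 187, 0.48)]
spatula_cup scene [(198, 296, 0.71)]
spatula_cup side [(388, 170, 0.84), (321, 321, 0.63)]
1.9 -0.0187
```

```bash
python3 - <<'E'
import cv2
a=cv2.imread("pics/scene0.png")[120:320,160:420]; b=cv2.imread("pics/side0.png")[110:400,180:430]
cv2.imwrite("pics/a.png",cv2.resize(a,(780,600),interpolation=cv2.INTER_CUBIC)); cv2.imwrite("pics/b.png",cv2.resize(b,(500,580),interpolation=cv2.INTER_CUBIC))
E
```

```text
(no output)
```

View pics/a.png

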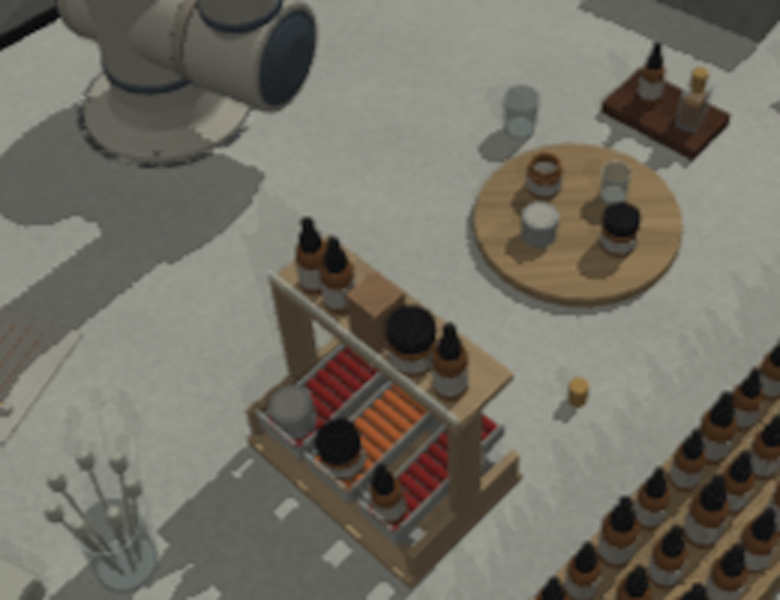

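View pics/b.png

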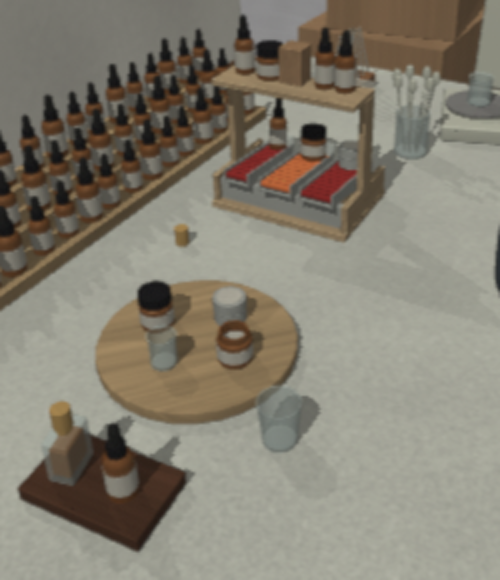

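The set-aside product is the bottle (side px 242,346), so the closed jar (scene 365,195) and the tin (scene 340,193) go in. In the rack the tin lane is nearest the robot, the jar is in the middle and the bottle is farthest out.

```bash
python3 - <<'E'
from h import *
from scipy.optimize import least_squares
cal={c:P(c) for c in("scene","side")}
pts={"jar":((366.5,196),(258,263)),"tin":((340,194.5),(294,264)),"open":((341,179),(297,282)),"beaker":((365,180),(262,284)),"bottle":((377,146),(239,344)),
"rjar":((272,269),(337,181)),"rbot":((288,284),(319,173)),"rtin":((257,257),(354,187)),"cap":((352,251),(271,228)),"b2":((333,157),(320,320)),"spray":((391,156),(213,333)),"spat":((200,303),(386,175)),"board":((352,194),(279,285))}
for n,(a,b) in pts.items():
    r=[ray(c,p,cal[c]) for c,p in zip(("scene","side"),(a,b))]; X=tri(r)
    print(n,X.round(4),"res px",[(proj(c,X,cal[c])-p).round(1).tolist() for c,p in zip(("scene","side"),(a,b))])
def W(q,p):
    x,y,th=q; c,s=np.cos(th),np.sin(th); return np.array([x+c*p[0]-s*p[1],y+s*p[0]+c*p[1],p[2]])
zr=lambda x:.070-x*np.tan(np.radians(5))
m={"rjar":(.128,0,zr(.128)+.025),"rbot":(.134,.068,zr(.134)+.044),"rtin":(.128,-.068,zr(.128)+.017)}
f=lambda q:np.concatenate([proj(c,W(q,m[n]),cal[c])-pts[n][i] for n in m for i,c in enumerate(("scene","side"))])
s=least_squares(f,[.55,-.2,-1.57]); print("rack",s.x,s.fun.round(1))
for p in [(0,0,.07),(.022,.111,.2),(.022,-.111,.2)]: print(p,proj("scene",W(s.x,p)),proj("side",W(s.x,p)))
print(get_eef_pos()); k=P("wrist"); R=get_ee_rot(); print("cam in tool",(np.array(R).T@(-k[1].T@k[2]-get_eef_pos())),"fwd",np.array(R).T@k[1][2],k[0][0,0])
E
```

```text
jar [0.5778 0.1972 0.044 ] res px [[-0.5, -0.0], [-0.7, 0.0]]
tin [0.504  0.1481 0.0343] res px [[-0.3, -0.0], [-0.3, 0.0]]
open [0.4599 0.2036 0.0365] res px [[-0.2, -0.0], [-0.4, 0.0]]
beaker [0.5254 0.2529 0.0413] res px [[-0.7, -0.0], [-1.1, 0.1]]
bottle [0.4535 0.4159 0.0488] res px [[-0.0, 0.0], [-0.1, 0.0]]
rjar [ 0.5763 -0.2259  0.0838] res px [[-0.1, -0.0], [-0.1, 0.0]]
rbot [ 0.6467 -0.2315  0.0946] res px [[-0.3, -0.1], [-0.3, 0.1]]
rtin [ 0.514  -0.2259  0.0773] res px [[0.5, 0.2], [0.5, -0.1]]
cap [0.6729 0.0134 0.0119] res px [[-0.3, -0.0], [-0.3, 0.0]]
b2 [0.3591 0.274  0.0286] res px [[-0.3, -0.0], [-0.5, 0.1]]
spray [0.5208 0.4149 0.0419] res px [[0.1, -0.0], [0.1, -0.0]]
spat [ 0.4862 -0.4225  0.0403] res px [[-1.5, -0.6], [-1.1, 0.4]]
board [0.5156 0.2009 0.0024] res px [[-0.3, -0.0], [-0.5, 0.0]]
rack [ 0.5799626  -0.0980017  -1.57520732] [ 0.6  0.7 -0.9 -0.2 -0.5 -1.1 -0.4 -2.2  0.  -0.1  1.2  0.5]
(0, 0, 0.07) [304.9060568 244.9469299] [316.2517087 201.6613897]
(0.022, 0.111, 0.2) [328.57569526 246.6311263 ] [286.99932657 152.27200505]
(0.022, -0.111, 0.2) [270.57740459 201.04321898] [354.04951814 166.18498892]
[ 0.19601728 -0.56709679  0.23128082]
cam in tool [ 0.07668629  0.00027958 -0.1421164 ] fwd [-3.02736594e-01  2.74648207e-04  9.53074225e-01] 303.99750118471786
```

```bash
cat >> h.py <<'E'
RK=np.array([.57996,-.0980,-1.5752])
TL=np.radians(35)
def rot(phi,tilt=TL,under=True):
    h=np.array([np.cos(phi),np.sin(phi),0]); z=np.sin(tilt)*h-np.cos(tilt)*np.array([0,0,1])
    x=np.cos(tilt)*h+np.sin(tilt)*np.array([0,0,1]); x=-x if under else x
    return np.column_stack([x,np.cross(z,x),z])
def tcp(g,R): return np.asarray(g)+R[:,2]*.0187
def W(p,q=None):
    x,y,th=RK if q is None else q; c,s=np.cos(th),np.sin(th); return np.array([x+c*p[0]-s*p[1],y+s*p[0]+c*p[1],p[2]])
E
python3 - <<'E'
from h import *
J=np.array([.5778,.1972,.048]);T=np.array([.504,.1481,.043])
th=RK[2]
for u in (True,False):
  for n,g in (("tin lane",W((.026,-.068,.1))),("jar lane",W((.026,0,.1)))):
    r=rot(th,under=u); q=ik(tcp(g,r),r); print(u,n,None if q is None else np.round(q,2))
  for d in range(-180,180,30):
    for n,g in (("jar",J),("tin",T)):
      r=rot(np.radians(d),under=u); q=ik(tcp(g,r),r)
      if q is not None: print(u,n,d,np.round(q,2))
E
```

```text
True tin lane [ 0.05 -0.07  1.77 -0.61  1.5   0.12]
True jar lane [ 0.05  0.11  1.58 -0.61  1.5   0.11]
True jar -180 [0.21 0.69 0.95 0.14 2.1  1.81]
True tin -180 [0.16 0.47 1.26 0.1  2.02 1.75]
True jar -150 [ 0.33  0.7   0.93 -0.13  2.11  1.35]
True tin -150 [ 0.3   0.47  1.26 -0.14  2.01  1.33]
True jar -120 [ 0.44  0.61  1.06 -0.36  1.97  0.91]
True tin -120 [ 0.43  0.38  1.37 -0.36  1.89  0.92]
True jar -90 [ 0.53  0.43  1.3  -0.52  1.73  0.53]
True tin -90 [ 0.53  0.21  1.58 -0.52  1.68  0.56]
True jar -60 [ 0.58  0.2   1.58 -0.62  1.43  0.16]
True tin -60 [ 0.58 -0.02  1.83 -0.62  1.41  0.18]
True jar -30 [ 0.54 -0.04  1.84 -0.6   1.1  -0.3 ]
True tin -30 [ 0.53 -0.3   2.07 -0.59  1.11 -0.32]
True jar 0 [ 0.39 -0.24  2.01 -0.3   0.82 -1.04]
True tin 0 [ 0.34 -0.54  2.24 -0.25  0.87 -1.13]
True jar 30 [ 0.17 -0.27  2.04  0.28  0.81 -2.06]
True tin 30 [ 0.06 -0.55  2.25  0.33  0.91 -2.16]
True jar 120 [0.   0.38 1.37 0.53 1.71 2.61]
True tin 120 [-0.08  0.19  1.6   0.5   1.71  2.52]
True jar 150 [0.1  0.57 1.12 0.37 1.95 2.24]
True tin 150 [0.03 0.37 1.39 0.33 1.91 2.15]
False 
[... 369 characters left out ...]
.53  0.43  1.3  -0.52  1.73 -2.61]
False tin -90 [ 0.53  0.21  1.58 -0.52  1.68 -2.58]
False jar 0 [ 0.39 -0.24  2.01 -0.3   0.82  2.1 ]
False tin 0 [ 0.34 -0.54  2.24 -0.25  0.87  2.02]
False jar 30 [ 0.17 -0.27  2.04  0.28  0.81  1.08]
False tin 30 [ 0.06 -0.55  2.25  0.33  0.91  0.98]
False jar 60 [ 0.01 -0.1   1.89  0.59  1.09  0.32]
False tin 60 [-0.11 -0.32  2.09  0.61  1.18  0.23]
False jar 90 [-0.04  0.14  1.65  0.62  1.42 -0.16]
False tin 90 [-0.14 -0.05  1.85  0.61  1.46 -0.25]
False jar 120 [ 0.    0.38  1.37  0.53  1.71 -0.53]
False tin 120 [-0.08  0.19  1.6   0.5   1.71 -0.62]
False jar 150 [ 0.1   0.57  1.12  0.37  1.95 -0.9 ]
False tin 150 [ 0.03  0.37  1.39  0.33  1.91 -0.99]
```

```bash
python3 - <<'E'
from h import *
for p in [(420,237),(395,265),(345,318)]: print("display edge",atz("scene",p,0.0).round(3))
p=get_eef_pos(); move_l([p[0],p[1],.42],feed=.3)
r=rot(-np.pi,0.0); movep([.53,.17,.40],r); move_l([.53,.17,.27],feed=.3)
move_gripper(.058,30)
cal=P("wrist"); im=snapshot("wrist"); cv2.imwrite("pics/w_board.png",im[:,:,::-1])
for n in ["stock_jar_mid","stock_tin_mid","open_jar_mid","beaker_mid"]:
    print(n,[(round(d["at"][0]*640),round(d["at"][1]*400),round(d["confidence"],2)) for d in spot_in(n,"wrist")[:2]])
for n,X in dict(jar=[.5778,.1972,.043],tin=[.504,.1481,.035],open=[.46,.2036,.039],beaker=[.5254,.2529,.039]).items(): print(n,proj("wrist",X,cal).round(0))
r=rot(RK[2],np.radians(20)); movep(tcp(W((-.09,-.034,.25)),r),r)
cal2=P("wrist"); im=snapshot("wrist"); cv2.imwrite("pics/w_rack.png",im[:,:,::-1])
np.savez("cals",**{f"b{i}":c for i,c in enumerate(cal)},**{f"r{i}":c for i,c in enumerate(cal2)})
print(get_time_s())
# overlay predicted rack features
o=im[:,:,::-1].copy()
for y in (-.068,0,.068):
    for dy in (-.025,.025):
        a,b=(tuple(int(v) for v in proj("wrist",W((x,y+dy,.074-x*.0875)),cal2)) for x in (0,.06)); cv2.line(o,a,b,(0,255,0),1)
a,b=(tuple(int(v) for v in proj("wrist",W((.022,y,.2)),cal2)) for y in (-.1,.1)); cv2.line(o,a,b,(255,0,0),1)
cv2.imwrite("pics/ov.png",o)
E
```

```text
display edge [0.794 0.213 0.   ]
display edge [0.797 0.072 0.   ]
display edge [ 0.798 -0.163  0.   ]
stock_jar_mid [(291, 129, 0.9)]
stock_tin_mid [(335, 189, 0.86)]
open_jar_mid [(289, 218, 0.92)]
beaker_mid [(248, 167, 0.96)]
jar [293. 125.]
tin [333. 183.]
open [291. 216.]
beaker [250. 167.]
8.3583
```

View pics/ov.png

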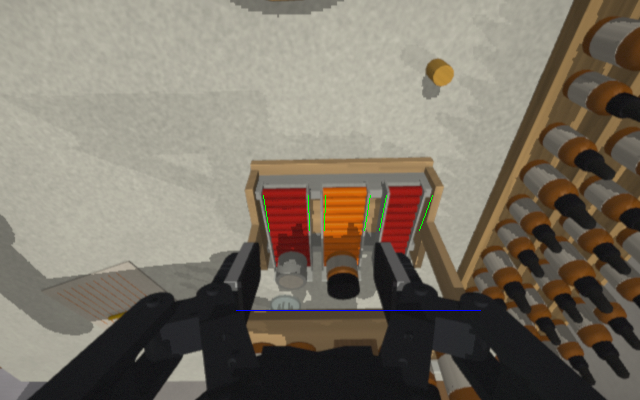

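View pics/w_board.png

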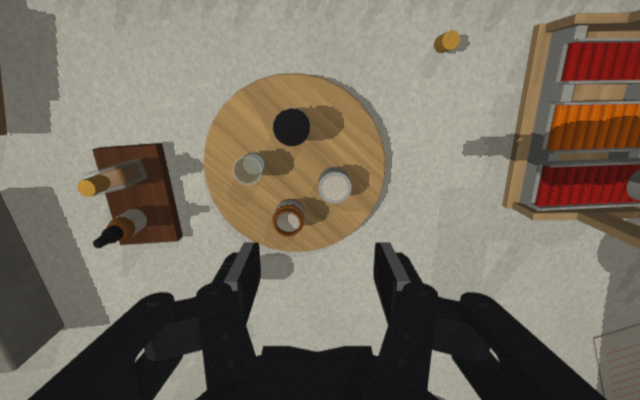

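```bash
python3 - <<'E'
from h import *
d=np.load("cals.npz"); cb=tuple(d[f"b{i}"] for i in range(3)); cr=tuple(d[f"r{i}"] for i in range(3))
b=cv2.imread("pics/w_board.png"); r=cv2.imread("pics/w_rack.png")
def circ(o,c,X,rad,s,off):
    p=[(proj("wrist",np.array(X)+[rad*np.cos(a),rad*np.sin(a),0],c)-off+.5)*s for a in np.linspace(0,6.28,40)]
    cv2.polylines(o,[np.int32(p)],True,(0,255,0),1)
s=4; A=cv2.resize(b[90:235,230:370],None,fx=s,fy=s,interpolation=cv2.INTER_CUBIC)
circ(A,cb,[.5778,.1972,.068],.021,s,(230,90)); circ(A,cb,[.504,.1481,.052],.021,s,(230,90))
B=cv2.resize(r[150:300,235:450],None,fx=s-.3,fy=s-.3,interpolation=cv2.INTER_CUBIC); s2=s-.3
L=lambda p:tuple(int(v) for v in (proj("wrist",W(p),cr)-(235,150)+.5)*s2)
for y,w in((-.068,.025),(0,.025),(.068,.019)):
    for e in (-w,w): cv2.line(B,L((0,y+e,.074)),L((.09,y+e,.074-.09*.0875)),(0,255,0),1)
cv2.line(B,L((0,-.1,.07)),L((0,.1,.07)),(255,255,0),1)
for y in (-.106,.106): cv2.line(B,L((0,y,.056)),L((.06,y,.056)),(255,0,0),1)
cv2.imwrite("pics/A.png",A); cv2.imwrite("pics/B.png",B)
E
```

```text
(no output)
```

View pics/A.png

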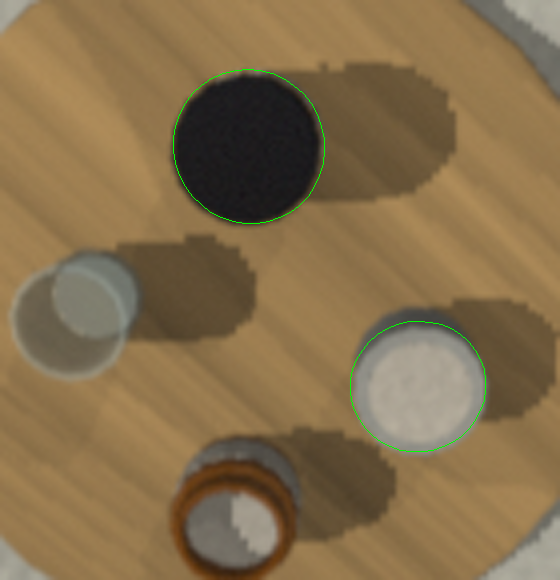

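View pics/B.png

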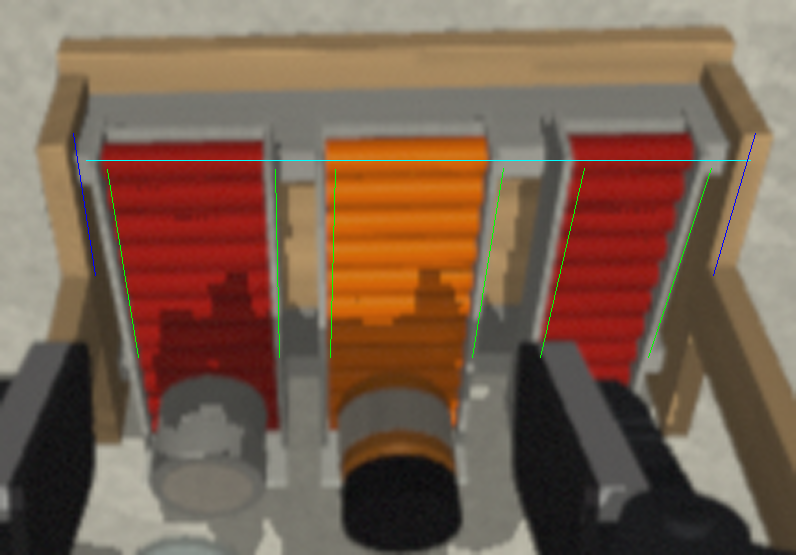

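```bash
cat > fit.py <<'E'
from h import *
from scipy.optimize import least_squares
d=np.load("cals.npz"); cr=tuple(d[f"r{i}"] for i in range(3)); cs={c:P(c) for c in("scene","side")}
obs=[((104,143),(.001,-.093,.067)),((265,141),(.001,-.043,.067)),((326,138),(.001,-.025,.067)),((487,138),(.001,.025,.067)),((568,133),(.001,.049,.067)),((693,133),(.001,.087,.067))]
edge=[((127,250),-.093),((270,250),-.043),((327,250),-.025),((477,250),.025),((556,250),.049),((672,250),.087)]
px=lambda p:np.array(p)/3.7-.5+(235,150)
zr=lambda x:.070-x*np.tan(np.radians(5))
m={"rjar":(.128,0,zr(.128)+.025),"rbot":(.134,.068,zr(.134)+.044),"rtin":(.128,-.068,zr(.128)+.017)}
pts={"rjar":((272,269),(337,181)),"rbot":((288,284),(319,173)),"rtin":((257,257),(354,187))}
def f(q,dz=True,far=True,full=False):
    dzv=np.array([0,0,q[3] if dz else 0]); r=[]
    for p,X in obs: r+=list(proj("w",W(X,q[:3])+dzv,cr)-px(p))
    for p,y in edge:
        a,b=(proj("w",W((x,y,zr(x)),q[:3])+dzv,cr) for x in(.0,.09)); u=px(p); t=(u[1]-a[1])/(b[1]-a[1]); r.append((a+t*(b-a))[0]-u[0])
    if far:
        for n in m:
            for i,c in enumerate(("scene","side")): r+=list(2*(proj(c,W(m[n],q[:3]),cs[c])-pts[n][i]))
    return np.array(r)
for dz in (True,False):
  for far in (True,False):
    s=least_squares(f,[*RK,0],args=(dz,far)); print(dz,far,s.x.round(4),"rms",np.sqrt(np.mean(s.fun**2)).round(2),s.fun[:12].round(1),s.fun[12:18].round(1))
E
python3 fit.py
```

```text
True True [ 0.5777 -0.0969 -1.5581 -0.0079] rms 1.42 [ 1.   0.2  1.1  0.1  0.4  0.7  0.7  0.1 -0.1  1.1 -0.4  0.7] [-0.6  1.1  0.3  0.1 -1.9 -2.6]
True False [ 0.5771 -0.0938 -1.5473 -0.0044] rms 0.71 [-0.1  0.5  0.5  0.  -0.1  0.5  0.8 -0.5  0.4  0.3  0.6 -0.5] [-1.3  0.9  0.3  0.6 -1.2 -1.5]
False True [ 0.5769 -0.0933 -1.5601  0.    ] rms 2.0 [-1.   1.6  0.2  1.6 -0.1  2.2  1.3  1.7  1.   2.7  1.4  2.3] [-2.8  0.1 -0.3  0.7 -0.7 -0.4]
False False [ 0.5766 -0.0907 -1.5485  0.    ] rms 0.98 [-1.4  0.5 -0.1  0.1 -0.4  0.6  1.2 -0.4  1.1  0.4  1.8 -0.3] [-2.6  0.3 -0.1  0.9 -0.5 -0.3]
```

```bash
cat >> h.py <<'E'
RK=np.array([.577,-.0945,-1.554])
def pick(g,phi,h):
    r=rot(phi); g=np.array(g,float); up=g+[0,0,.09]
    movep(tcp(up,r),r); hit=move_l(tcp(g,r),feed=.15,contact_N=8)
    move_gripper(.03,30); print("picked hit",hit,"width",get_grip_width(),"f",get_gripper_force(),"z",get_eef_pos()[2]-tcp(g,r)[2])
    move_l(tcp(g+[0,0,.11],r),feed=.25)
    print("lifted",get_grip_width(),get_gripper_force(),get_time_s())
def place_approach(y,h):
    r=rot(RK[2]); z=.0677+h+.014
    movep(tcp(W((-.09,y,z+.05)),r),r); move_l(tcp(W((-.05,y,z)),r),feed=.2); print(get_grip_width(),get_time_s())
def place(y,h):
    r=rot(RK[2]); z=.0677+h+.012
    move_l(tcp(W((.026,y,z)),r),feed=.12); print("F",np.round(get_force(),1))
    hit=move_l(tcp(W((.026,y,z-.024)),r),feed=.03,contact_N=3); print("set",hit,"z below nominal",(z-.012)-(get_eef_pos()-r[:,2]*.0187)[2],np.round(get_force(),1))
E
python3 - <<'E'
from h import *
move_l(get_eef_pos()+np.array([0,.05,.0]),feed=.3)
pick([.5778,.1972,.048],np.pi,.030)
place_approach(0,.030)
im=snapshot("wrist"); cv2.imwrite("pics/w2.png",im[:,:,::-1])
im=snapshot("side"); cv2.imwrite("pics/s2.png",im[:,:,::-1])
a=cv2.resize(im[100:300,230:430,::-1],(400,400)); b=cv2.resize(cv2.imread("pics/w2.png")[120:400,180:460],(400,400))
cv2.imwrite("pics/c2.png",np.hstack([a,b]))
E
```

```text
picked hit False width 0.04104298337842758 f 30.575101375579834 z 0.0019598886198989307
lifted 0.04135048997653458 30.378279089927673 11.8
0.041209051711452456 13.7333
```

View pics/c2.png

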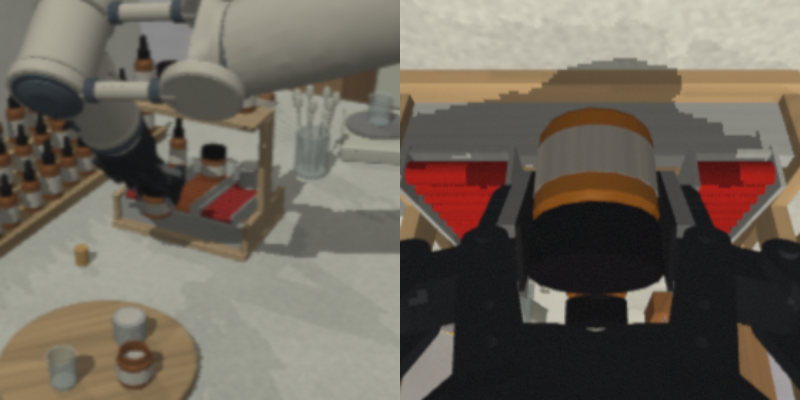

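The jar is held upright (crop centre 597,180) and lines up with the middle lane, so I'll set it down.

```bash
python3 - <<'E'
from h import *
place(0,.030)
move_gripper(.058); hold(.4)
r=rot(RK[2]); p=get_eef_pos(); move_l(p-r[:,2]*.03,feed=.1); move_l(get_eef_pos()-np.array([RK[2]*0+np.cos(RK[2]),np.sin(RK[2]),0])*.06+[0,0,.03],feed=.25)
hold(1)
im=snapshot("wrist"); sc=snapshot("scene"); print(get_time_s())
for n in ("rack_jar_mid","stock_jar_mid"): print([(round(d["at"][0]*640),round(d["at"][1]*400),round(d["confidence"],2)) for d in spot_in(n,"scene")])
print("expected stock", proj("scene",W((.086,0,.0875))),"rack",proj("scene",W((.128,0,.084))))
a=cv2.resize(sc[190:330,220:360,::-1],(400,400),interpolation=cv2.INTER_CUBIC); b=cv2.resize(im[120:400,180:460,::-1],(400,400)); cv2.imwrite("pics/c3.png",np.hstack([a,b]))
E
```

```text
F [-0.1 -0.  -0.6]
set True z below nominal -0.002546658066536145 [ 2.1 -2.6  2.6]
17.75
[(274, 269, 0.59), (288, 285, 0.51)]
[(284, 261, 0.55)]
expected stock [284.10146118 258.68801034] rack [273.49427448 268.78726789]
```

View pics/c3.png

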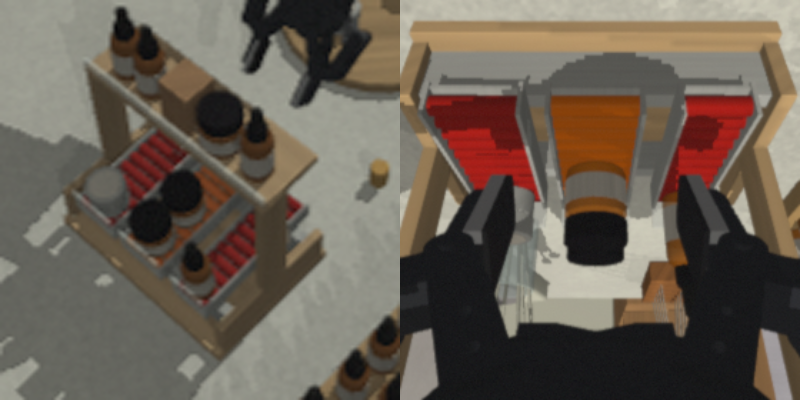

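The jar has rolled home behind its twin, as scene crop (183,195) shows. The tin is next.

```bash
python3 - <<'E'
from h import *
r=rot(np.radians(150)); print(ik(tcp([.504,.1475,.133],r),r))
p=get_eef_pos(); move_l(p+np.array([0,.05,.06]),feed=.3)
pick([.504,.1475,.043],np.radians(150),.025)
place_approach(-.068,.025)
im=snapshot("wrist"); sd=snapshot("side")
a=cv2.resize(sd[100:300,230:430,::-1],(400,400)); b=cv2.resize(im[120:400,180:460,::-1],(400,400)); cv2.imwrite("pics/c4.png",np.hstack([a,b]))
E
```

```text
[0.03182455 0.30129264 1.30425966 0.34728704 2.04721078 2.20560118]
picked hit False width 0.0409800709221797 f 30.620112419128418 z 0.0016501175008887918
lifted 0.041182092081888576 30.354334115982056 21.6667
0.040995228555151315 23.8667
```

View pics/c4.png

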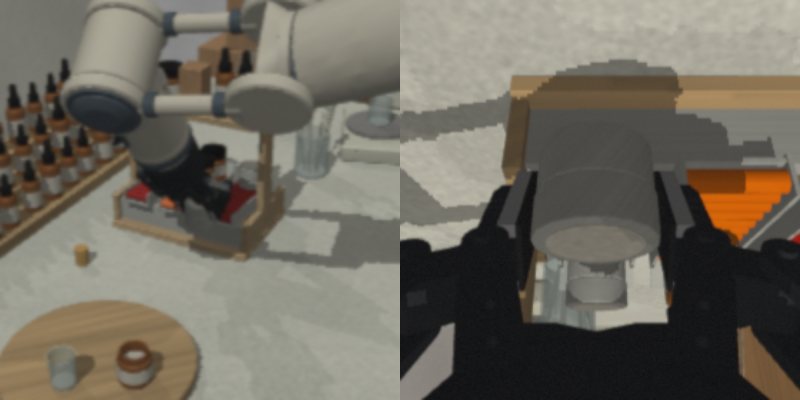

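The tin is held upright, and the rack's tin is straight ahead at crop (597,290). Setting it down.

```bash
python3 - <<'E'
from h import *
y=-.068
place(y,.025)
move_gripper(.058); hold(.4)
r=rot(RK[2]); p=get_eef_pos(); move_l(p-r[:,2]*.03,feed=.1); move_l(get_eef_pos()-np.array([np.cos(RK[2]),np.sin(RK[2]),0])*.08+[0,0,.05],feed=.25)
hold(1.5)
im=snapshot("wrist"); sc=snapshot("scene"); print(get_time_s())
for n in ("rack_tin_mid","stock_tin_mid","stock_jar_mid","open_jar_mid","beaker_mid"): print(n,[(round(d["at"][0]*640),round(d["at"][1]*400),round(d["confidence"],2)) for d in spot_in(n,"scene")])
print("expected stock", proj("scene",W((.086,y,.0795))),"rack",proj("scene",W((.128,y,.076))))
a=cv2.resize(sc[190:330,220:360,::-1],(400,400),interpolation=cv2.INTER_CUBIC); b=cv2.resize(im[120:400,180:460,::-1],(400,400)); cv2.imwrite("pics/c5.png",np.hstack([a,b]))
E
```

```text
F [ 0.1 -0.9 -1.2]
set True z below nominal -0.002129607052202956 [ 1.1 -2.2  2.8]
28.5
rack_tin_mid [(274, 267, 0.68), (257, 256, 0.5)]
stock_tin_mid [(265, 247, 0.51)]
stock_jar_mid [(284, 259, 0.61), (294, 248, 0.39)]
open_jar_mid [(340, 177, 0.73), (198, 294, 0.33), (354, 197, 0.16)]
beaker_mid [(266, 245, 0.53), (361, 180, 0.44)]
expected stock [267.99465747 246.72044521] rack [257.4806505  256.32911825]
```

View pics/c5.png

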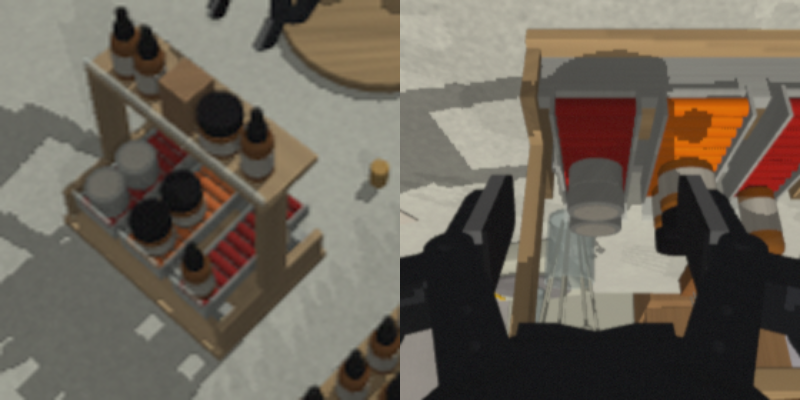

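Both products rest right behind their own kind: tin at scene crop (135,163), jar at (183,195).

```bash
python3 -c "
from h import *
hold(1); print(hand_in(), get_time_s())"
```

```text
the job is handed in; nothing more can be done
the job is handed in; nothing more can be done
```

I loaded the jar and the tin into their own lanes, where each rolled home and rests right behind its own kind; the bottle on the dark tray, the open jar and the beaker were left in place, and the job was handed in at about 30 s (verdict not shown).

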